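Trace the drain trough's corner weld with a contact probe

ROBOT

A 6-joint arm with a two-finger parallel gripper is mounted at the origin on the work surface. World frame = base frame: x ahead of the robot, y to its left, z up, the work surface at z = 0. Lengths are in mm, angles in rad, forces in N, time in s.
With the tool pointing down it reaches from about 275 to 1000 mm from the base axis. Payload 8.4 kg.
Tool frame: the origin (TCP) lies midway between the tips of the shut fingers; the grasp point (between the pads) lies 19 mm behind it; z points along the fingers, y is the line along which they close (so a half turn about z gives the same grasp; the last joint's range is limited). The gripper opens to 85 mm and grips with 20 to 120 N. Pads are 22 mm wide; open, the fingers measure 114 mm over their backs; the gripper's body (76 mm by 85 mm) begins 54 mm behind the grasp point. The pads swing forward as they close: fully open they stand 13 mm farther back than shut.
Start: joints at [1.33, 0.353, 1.633, -0, 1.155, -0.002], TCP at [147.834, 607.267, 231.281] pointing down, gripper open.
Joint ranges: [-2.63, 2.63], [-0.92, 2.1], [0.06, 2.66], [-1.3, 4.44], [0, 2.69], [-3.02, 3.02]. Speed limits (rad/s): [2.22, 2.22, 2.79, 3.14, 3.14, 3.14].

INTERFACE

Orientations are given as [roll, pitch, yaw] about the fixed x, y, z axes, in that order (R = Rz(yaw) Ry(pitch) Rx(roll)).
In Python, from rig import monitor, imaging, r gives the robot as it stands.
- The arm moves only by the tool drive_tool, never from a script. Its argument "plan" is a list of rows, each an object of numbers: "x", "y", "z": the shift along the tool's x, y, z in units of 50 mm (1.0 is 50 mm); "ax", "ay", "az": the turn, a rotation vector about the tool's x, y, z in units of 6 degrees (1.0 is 6 degrees); "hand": the finger opening in mm, from 0 to 85.4. In form: [{"x": .., "y": .., "z": .., "ax": .., "ay": .., "az": .., "hand": ..}, ...]. A call has 1 to 8 rows; each row is the pose to reach, as a shift and turn from the pose commanded when the call began, along the tool's axes at that moment; what a row does not reach only later rows make up. A row lasts 1/10 s, in which the tool goes at most 50 mm and 8.59 degrees, less where a joint would pass 70% of its speed; a pose out of reach is approached as far as the arm can. A call with a gripper value outside its range is refused whole. The fingers move at their own pace and stop on an object; "grip_force" is the grip in N (left out, the last holds). Time passes only in rows, so rows that repeat a pose let the fingers close. It gives the time, the measured TCP pose, the force, the opening and the grip force at its end, in the units of the state.
- monitor.sense(): the state, without advancing time (a new reading comes with each control period).
- imaging.grab_frame(name): name is "scene" or "top" or "wrist"; returns the picture (420x560x3 uint8, red, green, blue); there is no depth.
- imaging.camera_info(name): a dict with "mtx" (3x3 intrinsics, pixels), "R" (3x3) and "t" (3): a world point X has camera coordinates R X + t. Camera axes: x right, y down, z forward; pixel columns grow to the right and rows downward; lengths in mm; the calibration is good to about 2 mm. The wrist camera is an equidistant fisheye: a pixel r from the principal point sees the ray r / f radians off the axis. A picture is of the moment at which its call begins: read the wrist's pose just before it. camera_info takes no time and is no camera call; for the wrist camera it gives the pose at the moment of the call.
- r.sign_off(): hands the job in; it is judged then, once.
The state is a dict: "clock": time; "qpos": joint angles; "qvel": joint speeds; "joint_efforts": joint torques, N m; "eef_pos": TCP position; "tcp_rot": TCP orientation; "contact_force": force on the tool from outside, world axes, zero at the start; "wrist_torque": the same for the moment, N m; "opening": opening from 0.0 (shut) to 1.0 (fully open); "grasp_force": force on a finger pad.
Only numpy, scipy, OpenCV 4.12 (cv2) and the standard library are available. Lean on these libraries where they do the work, as an engineer would, in place of code of your own. Each camera call takes 0.05 s, during which the arm holds its last target. There are 200 camera calls.

TASK

Take the ball-tipped probe from its sloping stand and check the weld in the trough's inside corner under the rinse pipe: draw the ball slowly (under 5 cm/s) and gently (never over 35 N) along the whole seam from its low end to its high end, keeping it touching in the corner all the way. Then lay the probe back in its stand as it was, tip on the foot stop, and let go; leave the jar, the bottle and the tub where they are.

Things in the scene. Friction and masses are not known exactly. Their poses are not given: they have to be found in the camera images.
- probe: Contact probe like a fat pen: steel ball 8 mm across, 7 mm shank to z = 44 mm, collar 19 mm across to 58, then a round grey handle 20 mm across to its end at 168. Origin at the ball's centre, z along the probe from ball to handle end. About 0.14 kg. It leans in its stand, ball lowest, 35 degrees from vertical; gripped round the handle at z about 128 mm, fingers clear the stand.
- tip: The probe's ball end, radius 4 mm; origin at its centre, axes as the probe's.
- cradle: Sloping V of the fixed black probe stand. Origin: the ball's centre when the probe is home; z up along the home probe (35 degrees from vertical, leaning to the stand's -x), x out of the V's open side, y level. Two plates carry the handle's underside from z = 62 to 98 mm, up to 19 mm either side in y; the foot stop under the ball has its face at z = -4 mm.
- stand: The whole probe stand; base 130 x 90 mm, 8 mm high; origin on the table straight below the cradle's origin (24 mm above it).
- seam: Floor and back wall of the trough. Origin on the inside corner line at mid-length; y along it to its high end (8 degree slope), x into the wall, z square out of the floor. Wall face x = 0, 110 mm high; floor z = 0, out to x = -90 mm; 14 mm lips there and at y = +-96 mm. The weld is a dark bead in the corner, y = -60 to 60 mm; a ball seated there has its centre at x = -4, z = 4 mm.
- trough: The whole fixed steel drain trough, 200 mm long, with legs, rinse pipe and, at the low end only, a drain spout 24 mm across and 40 mm long; origin on the table 50 mm below the seam's. In the seam's frame the 22 mm pipe runs along y, centred on x = -24, z = 85 mm, 240 mm long, with 29 mm collars at y = +-85 mm; the probe must lean back from the wall 30 degrees or more.
- seam_low (a point): Low end of the weld, on the corner line (seam y = -60 mm).
- seam_high (a point): High end of the weld, on the corner line (seam y = +60 mm).
- jar: Bystander: closed glass jar, 76 mm across, 110 mm high; origin under its centre.
- bottle: Bystander: white bottle, 68 mm across, 170 mm high; origin under its centre.
- tub: Bystander: open grey tub, 100 x 140 x 60 mm; origin under its centre.
Things that resemble listed ones, but are neither listed nor needed, are in the scene too. Of the things shaped like the probe, the steel one is meant.

How it is judged (in metres and radians):
On the way, in this order (a step that is already met when the one before it is completed fails the run):
1. the ball tip touches in the corner at the low end of the seam (y of tip in the frame of seam between -0.08 and -0.0545 m and x of tip in the frame of seam above -0.009 m and z of tip in the frame of seam below 0.009 m and contact force between tip and seam above 0.3 N and linear speed of probe below 0.05 m/s), for 0.1 s.
2. the tip, still touching in the corner and slow, is 15 mm along the seam (y of tip in the frame of seam between -0.0505 and -0.0395 m and x of tip in the frame of seam above -0.009 m and z of tip in the frame of seam below 0.009 m and contact force between tip and seam above 0.3 N and linear speed of probe below 0.05 m/s), for 0.1 s.
3. the tip, still touching in the corner and slow, is 30 mm along the seam (y of tip in the frame of seam between -0.0355 and -0.0245 m and x of tip in the frame of seam above -0.009 m and z of tip in the frame of seam below 0.009 m and contact force between tip and seam above 0.3 N and linear speed of probe below 0.05 m/s), for 0.1 s.
4. the tip, still touching in the corner and slow, is 45 mm along the seam (y of tip in the frame of seam between -0.0205 and -0.0095 m and x of tip in the frame of seam above -0.009 m and z of tip in the frame of seam below 0.009 m and contact force between tip and seam above 0.3 N and linear speed of probe below 0.05 m/s), for 0.1 s.
5. the tip, still touching in the corner and slow, is 60 mm along the seam (y of tip in the frame of seam between -0.0055 and 0.0055 m and x of tip in the frame of seam above -0.009 m and z of tip in the frame of seam below 0.009 m and contact force between tip and seam above 0.3 N and linear speed of probe below 0.05 m/s), for 0.1 s.
6. the tip, still touching in the corner and slow, is 75 mm along the seam (y of tip in the frame of seam between 0.0095 and 0.0205 m and x of tip in the frame of seam above -0.009 m and z of tip in the frame of seam below 0.009 m and contact force between tip and seam above 0.3 N and linear speed of probe below 0.05 m/s), for 0.1 s.
7. the tip, still touching in the corner and slow, is 90 mm along the seam (y of tip in the frame of seam between 0.0245 and 0.0355 m and x of tip in the frame of seam above -0.009 m and z of tip in the frame of seam below 0.009 m and contact force between tip and seam above 0.3 N and linear speed of probe below 0.05 m/s), for 0.1 s.
8. the tip, still touching in the corner and slow, is 105 mm along the seam (y of tip in the frame of seam between 0.0395 and 0.0505 m and x of tip in the frame of seam above -0.009 m and z of tip in the frame of seam below 0.009 m and contact force between tip and seam above 0.3 N and linear speed of probe below 0.05 m/s), for 0.1 s.
9. the tip is at the high end, still in touch and slow (y of tip in the frame of seam between 0.0545 and 0.08 m and x of tip in the frame of seam above -0.009 m and z of tip in the frame of seam below 0.009 m and contact force between tip and seam above 0.3 N and linear speed of probe below 0.05 m/s), for 0.1 s.
At the end, for the whole second after the job is handed in: The probe lies at rest in the stand's V, let go: ball within 12 mm of its home on the foot stop, axis within 0.12 rad of the stand's (distance between tip and cradle below 0.012 m and angle between the z axis of probe and the z axis of cradle, either way round below 0.12 rad and z of probe in the frame of cradle above -0.004 m and linear speed of probe below 0.02 m/s and contact force between probe and the fingers below 0.05 N); the robot touches nothing.
It fails at once if the probe presses on the trough (or its pipe) with more than 35 N (contact force between probe and trough above 35 N).
It fails at once if the jar is moved by more than 25 mm (distance of jar from where it was at the start of the episode above 0.025 m).
It fails at once if the bottle is moved by more than 25 mm (distance of bottle from where it was at the start of the episode above 0.025 m).
It fails at once if the tub is moved by more than 25 mm (distance of tub from where it was at the start of the episode above 0.025 m).
It also fails if it takes over 72 s, if anything falls off the work surface, if the arm or the gripper's body presses on something with over 40 N, if the wrist force passes 120 N, or if a joint passes its speed limit or range.

## Working session

There is one attempt and no reset: what is moved stays moved. The work goes in short steps, Python scripts to look and compute and a tool call to move; the robot and the scene stay as the last step left them, time stands still between calls to the robot, and variables do not carry over. Pictures are saved under pics/ and viewed, at most 13 in all, crops included, and the job is handed in when it is done.

Besides the shell and the picture viewer there is one more tool, called after ">>>" in YAML: its name, and indented under it one key for each argument. drive_tool: Moves the arm, as the interface text tells. Its arguments: {"type":"object","properties":{"plan":{"type":"array","items":{"type":"object","properties":{"x":{"type":"number"},"y":{"type":"number"},"z":{"type":"number"},"ax":{"type":"number"},"ay":{"type":"number"},"az":{"type":"number"},"hand":{"type":"number"}}}},"grip_force":{"type":"number"}},"required":["plan"]}

```bash
ls; mkdir -p pics; python3 - <<'E'
from rig import monitor, imaging, r
import cv2,numpy as np
for n in ["scene","top"]:
    im=imaging.grab_frame(n); np.save(f"pics/{n}0.npy",im)
    cv2.imwrite(f"pics/{n}0.png",cv2.cvtColor(im,cv2.COLOR_RGB2BGR))
    c=imaging.camera_info(n); print(n,{k:np.round(v,3).tolist() for k,v in c.items()})
    np.savez(f"pics/{n}_cam.npz",**{k:np.array(v) for k,v in c.items()})
print(monitor.sense())
E
```

```text
pics
scene {'mtx': [[406.297, 0.0, 280.511], [0.0, 406.297, 213.322], [0.0, 0.0, 1.0]], 'R': [[-0.684, 0.729, 0.003], [0.539, 0.509, -0.672], [-0.492, -0.458, -0.741]], 't': [421.414, -268.352, 1415.628]}
top {'mtx': [[421.489, 0.0, 280.843], [0.0, 421.489, 209.643], [0.0, 0.0, 1.0]], 'R': [[-0.021, -1.0, 0.01], [-0.991, 0.02, -0.132], [0.132, -0.012, -0.991]], 't': [-1.926, 624.338, 1162.606]}
{'clock': 0.1, 'qpos': array([ 1.32960996e+00,  3.53589240e-01,  1.63407589e+00,  1.09900315e-05,
        1.15518297e+00, -2.39095088e-03]), 'qvel': array([-0.00229876, -0.00117303, -0.00145914, -0.00109193, -0.0019597 ,
        0.00138876]), 'joint_efforts': array([-7.69996386e-04, -6.06351686e+01, -3.42822254e+01, -5.51680557e-05,
        3.82612663e-03, -4.06004813e-05]), 'eef_pos': array([147.72074757, 606.84752822, 230.62338285]), 'tcp_rot': array([-3.14033723e+00, -1.30505444e-05,  2.90279279e+00]), 'contact_force': array([ 0.07543265, -0.17713524,  0.40926025]), 'wrist_torque': array([-0.04923202, -0.00422875, -0.03559592]), 'grasp_force': 0.0, 'opening': 1.0024535525142768}
```

View pics/scene0.png

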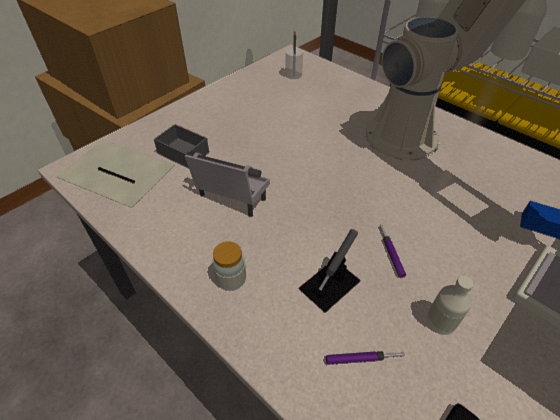

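View pics/top0.png

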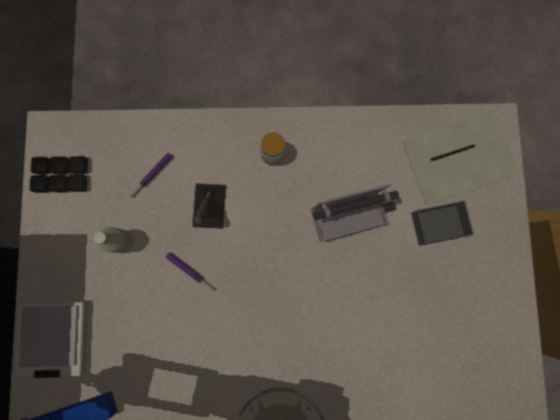

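The grey probe leans in the black stand (scene ~(340,260), top ~(208,207)). The two purple look-alikes lie loose on the table, top (152,175) and (190,270), and a black pen lies on the paper at (453,152). The steel probe in the stand fits the description. I'll confirm it in an enlarged crop.

```bash
python3 - <<'E'
import cv2,numpy as np
t=np.load("pics/top0.npy")[:,:,::-1]; s=np.load("pics/scene0.npy")[:,:,::-1]
def crop(im,u0,v0,w,h,k): 
    return np.clip(cv2.resize(im[v0:v0+h,u0:u0+w].astype(float)*1.6,None,fx=k,fy=k,interpolation=cv2.INTER_CUBIC),0,255)
a=np.hstack([crop(t,180,175,60,60,5),crop(t,305,175,100,60,5)])
b=np.hstack([crop(s,290,215,80,100,3)[:300],crop(s,180,140,100,75,5.6 and 4)[:300]])
W=max(a.shape[1],b.shape[1]); p=lambda x:cv2.copyMakeBorder(x,0,0,0,W-x.shape[1],cv2.BORDER_CONSTANT)
o=np.vstack([p(a),p(b)]);print(o.shape);cv2.imwrite("pics/crop1.png",o)
E
```

```text
(600, 800, 3)[ WARN:0@0.034] global loadsave.cpp:1063 imwrite_ Unsupported depth image for selected encoder is fallbacked to CV_8U.
```

View pics/crop1.png

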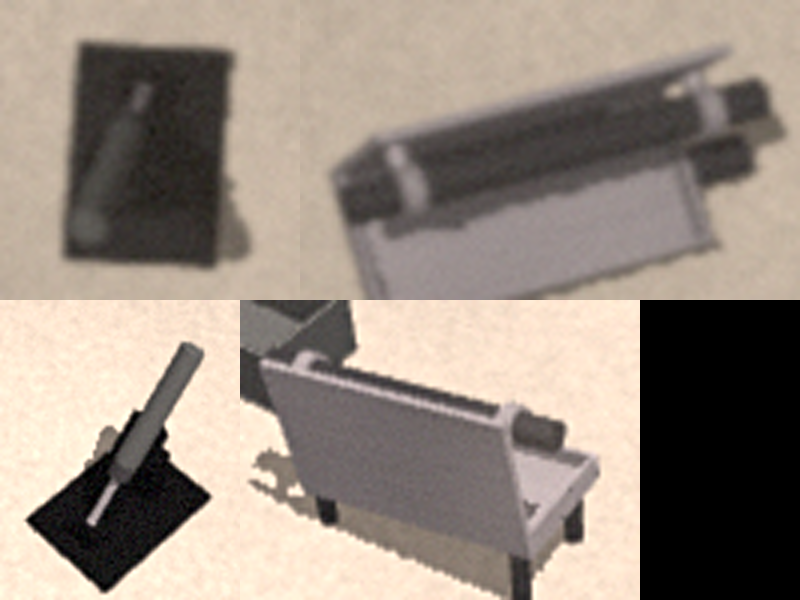

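```bash
cat > h.py <<'E'
import numpy as np, cv2
from scipy.spatial.transform import Rotation as Ro
def ray(c,p,fish=False):
    K=c["mtx"];d=np.array([(p[0]-K[0,2])/K[0,0],(p[1]-K[1,2])/K[1,1],1.])
    if fish:
        th=np.hypot(d[0],d[1]); d=np.array([*(d[:2]/max(th,1e-9)*np.sin(th)),np.cos(th)])
    R=np.array(c["R"]);t=np.array(c["t"])
    return -R.T@t, R.T@d/np.linalg.norm(d)
def onz(c,p,z,fish=False):
    o,d=ray(c,p,fish); return o+d*(z-o[2])/d[2]
def tri(obs):  # list of (c,p,fish)
    A=np.zeros((3,3));b=np.zeros(3);L=[]
    for o in obs:
        q,d=ray(*o);P=np.eye(3)-np.outer(d,d);A+=P;b+=P@q;L.append((q,P))
    X=np.linalg.solve(A,b);return X,[round(float(np.linalg.norm(P@(X-q))),1) for q,P in L]
def proj(c,X,fish=False):
    K=c["mtx"];x=np.array(c["R"])@X+np.array(c["t"])
    if fish:
        r=np.hypot(x[0],x[1]);k=np.arctan2(r,x[2])/r;return np.array([K[0,2]+K[0,0]*k*x[0],K[1,2]+K[1,1]*k*x[1]])
    return (K@(x/x[2]))[:2]
def cam(n): return dict(np.load(f"pics/{n}_cam.npz"))
def pose(s): return np.array(s["eef_pos"]),Ro.from_euler("xyz",s["tcp_rot"]).as_matrix()
E
python3 - <<'E'
from h import *
from rig import imaging
T,S=cam("top"),cam("scene")
pt=lambda x,y,u0=180,v0=175,k=5,x0=0,y0=0:(u0+(x-x0+.5)/k-.5,v0+(y-y0+.5)/k-.5)
st=lambda x,y:pt(x,y,290,215,3,0,300); tt=lambda x,y:pt(x,y,305,175,5,300,0); s2=lambda x,y:pt(x,y,180,140,4,240,300)
for n,a,b in [("hend",pt(88,225),st(190,351)),("ball",pt(146,85),st(94,523)),("collar",pt(124,125),st(122,472)),
 ("wallhi",tt(373,137),s2(494,433)),("walllo",tt(730,48),s2(262,362)),
 ]:
    print(n,*[np.round(v,1) for v in tri([(T,a),(S,b)])])
print("ball z24",onz(T,pt(146,85),24),onz(S,st(94,523),24))
print("base",[np.round(onz(T,pt(*p),8),0) for p in [(80,42),(233,50),(218,265),(65,258)]])
w=imaging.camera_info("wrist");print(w)
from rig import monitor
p,R=pose(monitor.sense());C=-np.array(w["R"]).T@w["t"];print("cam in tool",R.T@(C-p),"\n",R.T@np.array(w["R"]).T)
E
```

```text
hend [587.8 199.7 161.1] [1.8 1.8]
ball [682.7 194.3  25.5] [1. 1.]
collar [653.8 197.5  69.1] [1.4 1.4]
wallhi [ 627.7 -114.6  169.2] [4. 4.]
walllo [ 672.9 -304.5  146.9] [1.2 1.2]
ball z24 [683.55334675 193.65596014  24.        ] [681.34662651 194.58305151  24.        ]
base [array([713., 235.,   8.]), array([706., 145.,   8.]), array([579., 154.,   8.]), array([585., 243.,   8.])]
{'mtx': array([[325.1922621 ,   0.        , 276.96748926],
       [  0.        , 325.1922621 , 205.67046824],
       [  0.        ,   0.        ,   1.        ]]), 'R': array([[ 0.23630011,  0.97167894, -0.0015186 ],
       [ 0.93348508, -0.22657741,  0.27797175],
       [ 0.26975521, -0.06710234, -0.96058805]]), 't': array([-624.38022848,  -36.91940892,  379.55920052])}
cam in tool [  70.183434      0.18370598 -143.29044642] 
 [[ 2.43217184e-04 -9.60585399e-01 -2.77984948e-01]
 [ 9.99999936e-01  3.06791312e-04 -1.85197388e-04]
 [ 2.63181274e-04 -2.77984885e-01  9.60585412e-01]]
```

```bash
cat >> h.py <<'E'
def frame(y,z):  # tool R from closing dir y and pointing dir z
    z=z/np.linalg.norm(z); y=y-z*(y@z); y/=np.linalg.norm(y); return np.c_[np.cross(y,z),y,z]
def rel(p,R,pt,Rt):
    return np.round(R.T@(pt-p)/50,3), np.round(np.degrees(Ro.from_matrix(R.T@Rt).as_rotvec())/6,3)
E
python3 - <<'E'
from h import *
from rig import monitor
yw=np.radians(-3.7); xs=np.array([np.cos(yw),np.sin(yw),0]); ys=np.array([-np.sin(yw),np.cos(yw),0])
a=-np.sin(np.radians(35))*xs+np.cos(np.radians(35))*np.array([0,0,1]); ball=np.array([682.4,194.2,24.5])
Rt=frame(ys,-a); p,R=pose(monitor.sense())
print(a,ball+210*a,rel(p,R,ball+210*a,Rt))
E
```

```text
[-0.57238088  0.03701421  0.81915204] [562.20001434 201.97298439 196.5219293 ] (array([-9.97 , -5.906,  0.689]), array([-0.52 , -5.82 , -1.608]))
```

>>> drive_tool:
  plan:
    - {"x": -9.97, "y": -5.9, "z": 0.69, "ax": -0.52, "ay": -5.82, "az": -1.6, "hand": 85}
    - {"x": -9.97, "y": -5.9, "z": 0.69, "ax": -0.52, "ay": -5.82, "az": -1.6, "hand": 85}
    - {"x": -9.97, "y": -5.9, "z": 0.69, "ax": -0.52, "ay": -5.82, "az": -1.6, "hand": 85}
    - {"x": -9.97, "y": -5.9, "z": 0.69, "ax": -0.52, "ay": -5.82, "az": -1.6, "hand": 85}
    - {"x": -9.97, "y": -5.9, "z": 0.69, "ax": -0.52, "ay": -5.82, "az": -1.6, "hand": 85}
    - {"x": -9.97, "y": -5.9, "z": 0.69, "ax": -0.52, "ay": -5.82, "az": -1.6, "hand": 85}
    - {"x": -9.97, "y": -5.9, "z": 0.69, "ax": -0.52, "ay": -5.82, "az": -1.6, "hand": 85}
    - {"x": -9.97, "y": -5.9, "z": 0.69, "ax": -0.52, "ay": -5.82, "az": -1.6, "hand": 85}

```text
clock: 0.9
eef_pos: [434.3, 327.1, 207.3]
tcp_rot: [3.14, 0.611, 3.077]
contact_force: [0.3, 0.1, 0.4]
opening: 0.991
grasp_force: 0.0
```

```bash
cat > stand.py <<'E'
from h import *
yw=np.radians(-3.7); xs=np.array([np.cos(yw),np.sin(yw),0]); ys=np.array([-np.sin(yw),np.cos(yw),0])
a=-np.sin(np.radians(35))*xs+np.cos(np.radians(35))*np.array([0,0,1]); ball=np.array([682.4,194.2,24.5])
Rt=frame(ys,-a)
E
python3 - <<'E'
from stand import *
from rig import monitor
print(rel(*pose(monitor.sense()),ball+210*a,Rt))
E
```

```text
(array([-2.101, -2.333,  1.731]), array([ 0.013,  0.002, -0.004]))
```

>>> drive_tool:
  plan:
    - {"x": -2.1, "y": -2.33, "z": 1.73, "hand": 85}
    - {"x": -2.1, "y": -2.33, "z": 1.73, "hand": 85}
    - {"x": -2.1, "y": -2.33, "z": 1.73, "hand": 85}
    - {"x": -2.1, "y": -2.33, "z": 1.73, "hand": 85}
    - {"x": -2.1, "y": -2.33, "z": 1.73, "hand": 85}
    - {"x": -2.1, "y": -2.33, "z": 1.73, "hand": 85}

```text
invalid input
```

```bash
python3 - <<'E'
from stand import *
from rig import monitor,imaging
s=monitor.sense();p,R=pose(s);c=imaging.camera_info("wrist");im=imaging.grab_frame("wrist")
np.savez("pics/w1_cam.npz",**c);np.save("pics/w1.npy",im)
print(p-(ball+210*a),s["tcp_rot"],s["contact_force"])
b=np.clip(im[:,:,::-1].astype(float)*1.6,0,255).astype(np.uint8).copy()
for k in (0,58,168): print(k,proj(c,ball+k*a,True))
cv2.imwrite("pics/w1.png",b)
E
```

```text
[-127.92215889  125.08920814   10.75665773] [3.13999247 0.61112512 3.07655142] [0.31508863 0.10291949 0.40271803]
0 [197.94471138 236.54658429]
58 [188.23281123 252.59928058]
168 [162.50247987 296.24900867]
```

View pics/w1.png

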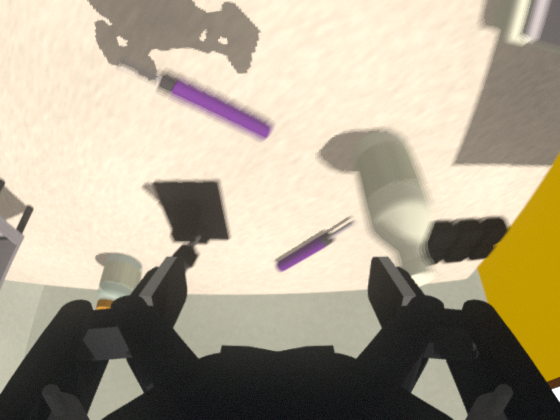

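The move was refused, so every row probably needs all its keys. The wrist view from the halfway pose shows the stand at about (195,210), as predicted.

>>> drive_tool:
  plan:
    - {"x": -2.1, "y": -2.33, "z": 1.73, "ax": 0, "ay": 0, "az": 0, "hand": 85}
    - {"x": -2.1, "y": -2.33, "z": 1.73, "ax": 0, "ay": 0, "az": 0, "hand": 85}
    - {"x": -2.1, "y": -2.33, "z": 1.73, "ax": 0, "ay": 0, "az": 0, "hand": 85}
    - {"x": -2.1, "y": -2.33, "z": 1.73, "ax": 0, "ay": 0, "az": 0, "hand": 85}
    - {"x": -2.1, "y": -2.33, "z": 1.73, "ax": 0, "ay": 0, "az": 0, "hand": 85}
    - {"x": -2.1, "y": -2.33, "z": 1.73, "ax": 0, "ay": 0, "az": 0, "hand": 85}

```text
clock: 1.55
eef_pos: [561.4, 202.4, 196.3]
tcp_rot: [3.14, 0.61, 3.073]
contact_force: [-0.4, 0.6, 0.5]
opening: 0.992
grasp_force: 0.0
```

```bash
python3 - <<'E'
from stand import *
from rig import monitor,imaging
s=monitor.sense();p,R=pose(s);c=imaging.camera_info("wrist");im=imaging.grab_frame("wrist")
np.savez("pics/w2_cam.npz",**c);np.save("pics/w2.npy",im)
print(p-(ball+210*a),s["tcp_rot"],s["contact_force"])
b=np.clip(im[:,:,::-1].astype(float)*1.8,0,255).astype(np.uint8).copy()
for k in (0,58,168): print(k,proj(c,ball+k*a,True))
b=cv2.resize(b[130:380,150:420],None,fx=2.2,fy=2.2,interpolation=cv2.INTER_CUBIC)
cv2.imwrite("pics/w2.png",b)
E
```

```text
[-0.83013071  0.45917675 -0.17575404] [3.1399237  0.61048197 3.07313364] [-0.41712132  0.6459346   0.53070432]
0 [276.60057674 178.32735584]
58 [276.4927221 190.4991178]
168 [276.12451161 232.54665917]
```

View pics/w2.png

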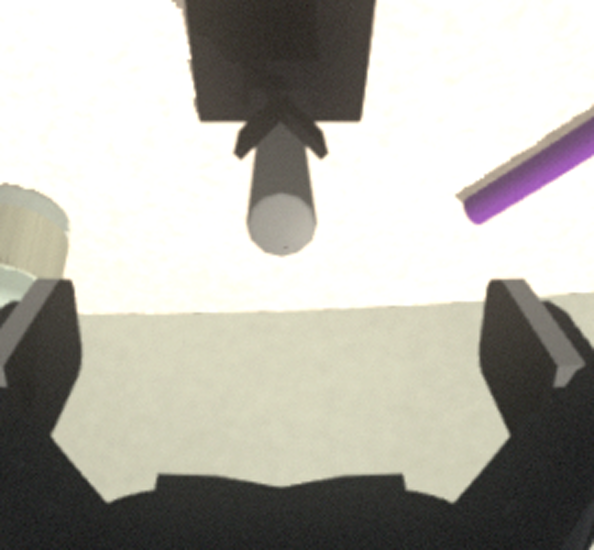

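The handle end is at full-image (278,232), against a predicted (276,232.5). That puts it about 1 mm to tool +y. Next I'll advance along the handle and grip it.

>>> drive_tool:
  plan:
    - {"x": -0.01, "y": 0.015, "z": 0.6, "ax": 0, "ay": 0, "az": 0, "hand": 85}
    - {"x": -0.01, "y": 0.015, "z": 1.2, "ax": 0, "ay": 0, "az": 0, "hand": 85}
    - {"x": -0.01, "y": 0.015, "z": 1.7, "ax": 0, "ay": 0, "az": 0, "hand": 85}
    - {"x": -0.01, "y": 0.015, "z": 2.03, "ax": 0, "ay": 0, "az": 0, "hand": 70}
    - {"x": -0.01, "y": 0.015, "z": 2.03, "ax": 0, "ay": 0, "az": 0, "hand": 40}
    - {"x": -0.01, "y": 0.015, "z": 2.03, "ax": 0, "ay": 0, "az": 0, "hand": 26}
    - {"x": -0.01, "y": 0.015, "z": 2.03, "ax": 0, "ay": 0, "az": 0, "hand": 26}
  grip_force: 90

```text
clock: 2.3
eef_pos: [619.5, 201.2, 114.8]
tcp_rot: [3.139, 0.612, 3.076]
contact_force: [0.6, -0.3, 0.5]
opening: 0.325
grasp_force: 0.0
```

>>> drive_tool:
  plan:
    - {"x": 0, "y": 0, "z": 0, "ax": 0, "ay": 0, "az": 0, "hand": 10}
    - {"x": 0, "y": 0, "z": 0, "ax": 0, "ay": 0, "az": 0, "hand": 10}
    - {"x": 0, "y": 0, "z": 0, "ax": 0, "ay": 0, "az": 0, "hand": 10}
    - {"x": 0, "y": 0, "z": 0, "ax": 0, "ay": 0, "az": 0, "hand": 10}

```text
clock: 2.7
eef_pos: [620.0, 200.2, 115.3]
tcp_rot: [3.14, 0.613, 3.075]
contact_force: [-4.2, -2.8, 6.4]
opening: 0.217
grasp_force: 87.4
```

```bash
cat > seam.py <<'E'
from h import *
yaw=np.radians(13.4); s8,c8=np.sin(np.radians(8)),np.cos(np.radians(8))
xs=np.array([np.cos(yaw),np.sin(yaw),0]); yh=np.array([-np.sin(yaw),np.cos(yaw),0]); k=np.array([0,0,1.])
ys=yh*c8+k*s8; zs=k*c8-yh*s8; O=np.array([646.7,-194.6,50.])
Rs=np.c_[xs,ys,zs]; L=np.radians(40); al=Rs@[-np.sin(L),0,np.cos(L)]; Rp=frame(ys,-al); D=109.5 # ball ahead of TCP
def tcp(y,back=0): return O+Rs@[-4,y,4]+al*(D+back)
E
python3 - <<'E'
from seam import *
from rig import monitor
p,R=pose(monitor.sense()); np.savez("home.npz",p=p,R=R)
up=p+[0,0,110]; print(rel(p,R,up,R)); print(tcp(-58,120), rel(up,R,tcp(-58,120),Rp), O+Rs@[-4,-58,4])
E
```

```text
(array([-1.265,  0.004, -1.8  ]), array([0., 0., 0.]))
[ 518.4151387  -309.92936179  219.98528853] (array([  1.16 , -10.313,  -0.706]), array([-2.779, -0.605, -1.468])) [ 656.24847662 -251.94044419   45.88903242]
```

>>> drive_tool:
  plan:
    - {"x": -0.12, "y": 0, "z": -0.16, "ax": 0, "ay": 0, "az": 0, "hand": 10}
    - {"x": -0.4, "y": 0, "z": -0.55, "ax": 0, "ay": 0, "az": 0, "hand": 10}
    - {"x": -0.8, "y": 0, "z": -1.1, "ax": 0, "ay": 0, "az": 0, "hand": 10}
    - {"x": -1.26, "y": 0, "z": -1.8, "ax": 0, "ay": 0, "az": 0, "hand": 10}
    - {"x": -1.26, "y": 0, "z": -1.8, "ax": 0, "ay": 0, "az": 0, "hand": 10}

```text
clock: 3.2
eef_pos: [622.1, 202.1, 230.8]
tcp_rot: [3.133, 0.619, 3.072]
contact_force: [-0.2, 0.2, -1.6]
opening: 0.209
grasp_force: 87.7
```

>>> drive_tool:
  plan:
    - {"x": 0, "y": -0.2, "z": -0.9, "ax": 0, "ay": 0, "az": 0, "hand": 10}
    - {"x": 0, "y": -0.7, "z": -1.7, "ax": 0, "ay": 0, "az": 0, "hand": 10}
    - {"x": 0.2, "y": -1.4, "z": -2.3, "ax": 0, "ay": 0, "az": 0, "hand": 10}
    - {"x": 0.4, "y": -2.2, "z": -2.7, "ax": -0.6, "ay": -0.1, "az": -0.3, "hand": 10}
    - {"x": 0.6, "y": -3.1, "z": -2.7, "ax": -1.2, "ay": -0.25, "az": -0.6, "hand": 10}
    - {"x": 0.8, "y": -4.0, "z": -2.7, "ax": -1.8, "ay": -0.4, "az": -0.9, "hand": 10}
    - {"x": 1.0, "y": -4.9, "z": -2.7, "ax": -2.4, "ay": -0.5, "az": -1.2, "hand": 10}
    - {"x": 1.16, "y": -5.8, "z": -2.7, "ax": -2.78, "ay": -0.6, "az": -1.47, "hand": 10}

```text
clock: 4.0
eef_pos: [496.2, 46.9, 298.1]
tcp_rot: [3.019, 0.589, -3.089]
contact_force: [0.3, 0.5, -2.4]
opening: 0.213
grasp_force: 88.0
```

```bash
python3 - <<'E'
from seam import *
from rig import monitor
p,R=pose(monitor.sense());print(p,rel(p,R,tcp(-58,200),Rp))
E
```

```text
[496.18033577  46.87280811 298.07354703] (array([ 0.952, -7.42 , -1.13 ]), array([-0.936, -0.874, -0.638]))
```

>>> drive_tool:
  plan:
    - {"x": 0, "y": 0, "z": 0, "ax": 0, "ay": 0, "az": 0, "hand": 10}

```text
clock: 4.1
eef_pos: [495.7, 45.4, 297.0]
tcp_rot: [3.02, 0.587, -3.091]
contact_force: [0.7, 0.4, -2.7]
opening: 0.214
grasp_force: 87.9
```

```bash
python3 - <<'E'
from seam import *
from rig import monitor
p,R=pose(monitor.sense());print(p,rel(p,R,tcp(-58,200),Rp))
E
```

```text
[495.67129614  45.43121198 297.04330991] (array([ 0.919, -7.395, -1.12 ]), array([-0.957, -0.893, -0.656]))
```

>>> drive_tool:
  plan:
    - {"x": 0.92, "y": -7.4, "z": -1.12, "ax": -0.96, "ay": -0.89, "az": -0.66, "hand": 10}
    - {"x": 0.92, "y": -7.4, "z": -1.12, "ax": -0.96, "ay": -0.89, "az": -0.66, "hand": 10}
    - {"x": 0.92, "y": -7.4, "z": -1.12, "ax": -0.96, "ay": -0.89, "az": -0.66, "hand": 10}
    - {"x": 0.92, "y": -7.4, "z": -1.12, "ax": -0.96, "ay": -0.89, "az": -0.66, "hand": 10}
    - {"x": 0.92, "y": -7.4, "z": -1.12, "ax": -0.96, "ay": -0.89, "az": -0.66, "hand": 10}
    - {"x": 0.92, "y": -7.4, "z": -1.12, "ax": -0.96, "ay": -0.89, "az": -0.66, "hand": 10}
    - {"x": 0.92, "y": -7.4, "z": -1.12, "ax": -0.96, "ay": -0.89, "az": -0.66, "hand": 10}
    - {"x": 0.92, "y": -7.4, "z": -1.12, "ax": -0.96, "ay": -0.89, "az": -0.66, "hand": 10}

```text
clock: 4.9
eef_pos: [486.6, -236.9, 301.3]
tcp_rot: [2.954, 0.656, -3.045]
contact_force: [0.9, 1.0, -0.8]
opening: 0.214
grasp_force: 88.1
```

>>> drive_tool:
  plan:
    - {"x": 0, "y": 0, "z": 0, "ax": 0, "ay": 0, "az": 0, "hand": 10}
    - {"x": 0, "y": 0, "z": 0, "ax": 0, "ay": 0, "az": 0, "hand": 10}

```text
clock: 5.1
eef_pos: [487.5, -235.5, 301.4]
tcp_rot: [2.955, 0.658, -3.043]
contact_force: [0.4, 0.6, -1.5]
opening: 0.21
grasp_force: 88.5
```

```bash
python3 - <<'E'
from seam import *
from rig import monitor,imaging
s=monitor.sense();p,R=pose(s);c=imaging.camera_info("wrist");im=imaging.grab_frame("wrist")
np.savez("pics/w3_cam.npz",**c);np.save("pics/w3.npy",im); np.savez("w3pose.npz",p=p,R=R)
print(p,rel(p,R,tcp(-58,200),Rp))
for q in [p+R@[0,0,D]]+[O+Rs@v for v in ([0,-60,0],[0,60,0],[0,-100,110],[0,100,110],[-90,-96,0],[-90,96,0])]: print(proj(c,q,True).round(1))
b=np.clip(im[:,:,::-1].astype(float)*1.8,0,255).astype(np.uint8)
cv2.imwrite("pics/w3.png",cv2.resize(b,(784,588),interpolation=cv2.INTER_CUBIC))
E
```

```text
[ 487.48876082 -235.48657864  301.40292825] (array([ 0.671, -1.819, -0.337]), array([-0.066, -0.272, -0.192]))
[276.8 201.9]
[211.  148.5]
[298.5 146.1]
[168.  215.4]
[337.7 212.8]
[170.5  97.7]
[331.2  91.6]
```

View pics/w3.png

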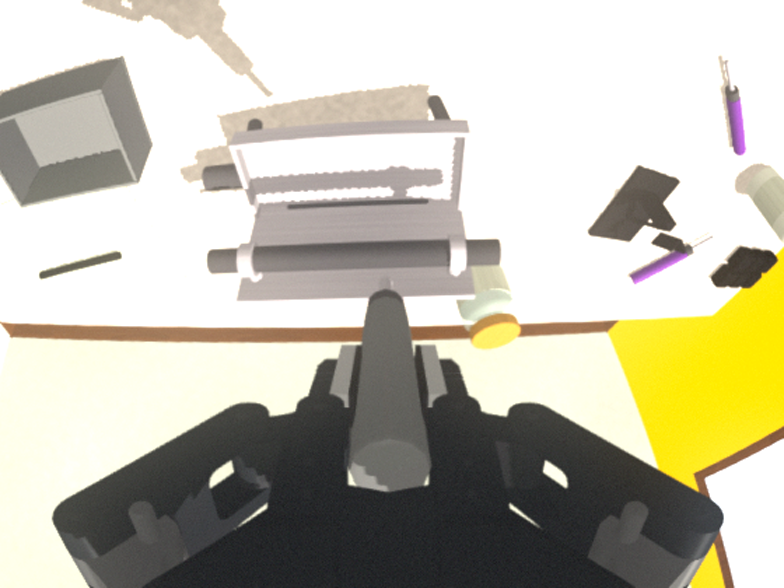

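The picture shows the weld as a dark line from (206,147) to (306,143.6) in full-image pixels, under the pipe. The ball is near (278,200), within 2 px of the prediction. Next I'll fit the bead line on the floor plane.

```bash
python3 - <<'E'
from seam import *
im=np.load("pics/w3.npy"); c=cam("w3"); g=cv2.cvtColor(im,cv2.COLOR_RGB2GRAY)
P=[]
for u in range(200,314,1):
    col=255-g[140:152,u].astype(float); col=np.clip(col-np.median(col)-15,0,None)
    if col.max()>15: P.append((u,140+(col*np.arange(12)).sum()/col.sum()))
P=np.array(P); print(P[0],P[-1],len(P),np.polyfit(P[:,0],P[:,1],1))
Q=[]
for p in P:
    o,d=ray(c,p,True); Q.append(o+d*((O+zs*1-o)@zs)/(d@zs))
Q=np.array(Q); l=(Q-O)@Rs
f=np.polyfit(l[:,1],l[:,0],1); print("x=f(y)",f,"y range",l[:,1].min(),l[:,1].max(),"resid",np.std(l[:,0]-np.polyval(f,l[:,1])))
b=(277.9,200.); o,d=ray(c,b,True); z=np.load("w3pose.npz"); q=z["p"]+z["R"]@[0,0,D]; e=(np.eye(3)-np.outer(d,d))@(o-q); print("ball obs-minus-model tool",z["R"].T@e)
E
```

```text
[206.         147.23728814] [305.         143.34285714] 100 [-4.05695894e-02  1.55372478e+02]
x=f(y) [-0.01843468 -4.84420905] y range -66.23488975231392 68.44643671422406 resid 0.09020899157357275
ball obs-minus-model tool [1.45202419 0.8491535  0.39010096]
```

```bash
sed -i 's/radians(13.4)/radians(14.45)/; s/O=np.array(\[646.7,-194.6,50.\])/O=np.array([646.7,-194.6,50.])-3*xs+ys*0.5/' seam.py; python3 - <<'E'
from seam import *
from rig import monitor
p,R=pose(monitor.sense());print(p,rel(p,R,tcp(-65,120),Rp),rel(tcp(-65,120),Rp,tcp(-65,15),Rp))
E
```

```text
[ 487.26522092 -234.31206221  301.21728617] (array([ 0.636, -2.018,  1.232]), array([-0.163, -0.246, -0.317])) (array([-0. , -0. ,  2.1]), array([0., 0., 0.]))
```

>>> drive_tool:
  plan:
    - {"x": 0.32, "y": -1.0, "z": 0.2, "ax": -0.16, "ay": -0.25, "az": -0.32, "hand": 10}
    - {"x": 0.64, "y": -2.02, "z": 0.6, "ax": -0.16, "ay": -0.25, "az": -0.32, "hand": 10}
    - {"x": 0.64, "y": -2.02, "z": 1.23, "ax": -0.16, "ay": -0.25, "az": -0.32, "hand": 10}
    - {"x": 0.64, "y": -2.02, "z": 1.23, "ax": -0.16, "ay": -0.25, "az": -0.32, "hand": 10}
    - {"x": 0.64, "y": -2.02, "z": 1.23, "ax": -0.16, "ay": -0.25, "az": -0.32, "hand": 10}
    - {"x": 0.64, "y": -2.02, "z": 1.23, "ax": -0.16, "ay": -0.25, "az": -0.32, "hand": 10}

```text
clock: 5.75
eef_pos: [542.8, -308.7, 251.9]
tcp_rot: [2.947, 0.612, -3.048]
contact_force: [-0.2, -0.4, -1.7]
opening: 0.209
grasp_force: 88.6
```

```bash
python3 - <<'E'
from seam import *
from rig import monitor
s=monitor.sense();p,R=pose(s);print(p,rel(p,R,tcp(-65,15),Rp),R.T@s["contact_force"])
E
```

```text
[ 542.75327064 -308.74102227  251.90379341] (array([ 0.63 , -0.182,  2.315]), array([-0.121, -0.669, -0.455])) [ 1.13277829 -0.61021117  1.169737  ]
```

>>> drive_tool:
  plan:
    - {"x": 0, "y": 0, "z": 0, "ax": 0, "ay": 0, "az": 0, "hand": 10}
    - {"x": 0, "y": 0, "z": 0, "ax": 0, "ay": 0, "az": 0, "hand": 10}
    - {"x": 0, "y": 0, "z": 0, "ax": 0, "ay": 0, "az": 0, "hand": 10}

```text
clock: 6.05
eef_pos: [543.3, -310.4, 253.4]
tcp_rot: [2.95, 0.615, -3.048]
contact_force: [-0.2, 0.3, -1.1]
opening: 0.209
grasp_force: 88.6
```

```bash
python3 - <<'E'
from seam import *
from rig import monitor
s=monitor.sense();p,R=pose(s);print(p,s["qpos"].round(3),s["qvel"].round(3),rel(p,R,tcp(-65,120),Rp),rel(p,R,tcp(-65,15),Rp),R.T@s["contact_force"])
E
```

```text
[ 543.29558112 -310.44683603  253.39553243] [-0.838  0.259  1.879  0.777  0.943 -3.016] [ 0.     0.005 -0.003 -0.    -0.003 -0.001] (array([ 0.8  , -0.18 ,  0.245]), array([-0.15 , -0.648, -0.447])) (array([ 0.659, -0.144,  2.34 ]), array([-0.15 , -0.648, -0.447])) [0.80729546 0.12164252 0.83518365]
```

Joint 6 is at its limit (-3.016). The grip is coaxial, so spinning the tool 30° about the probe axis is harmless and frees the joint.

```bash
echo 'Rp=Rp@Ro.from_euler("z",30,degrees=True).as_matrix()' >> seam.py; python3 - <<'E'
from seam import *
from rig import monitor
s=monitor.sense();p,R=pose(s);print(rel(p,R,tcp(-65,120),Rp)); print("seam axes in tool (cols x,y,z):\n",(Rp.T@Rs).round(3))
E
```

```text
(array([ 0.8  , -0.18 ,  0.245]), array([-0.316, -0.593,  4.551]))
seam axes in tool (cols x,y,z):
 [[-0.663  0.5   -0.557]
 [ 0.383  0.866  0.321]
 [ 0.643 -0.    -0.766]]
```

>>> drive_tool:
  plan:
    - {"x": 0.3, "y": -0.1, "z": 0, "ax": -0.1, "ay": -0.2, "az": 1.3, "hand": 10}
    - {"x": 0.6, "y": -0.18, "z": 0.1, "ax": -0.2, "ay": -0.4, "az": 2.6, "hand": 10}
    - {"x": 0.8, "y": -0.18, "z": 0.24, "ax": -0.32, "ay": -0.6, "az": 3.9, "hand": 10}
    - {"x": 0.8, "y": -0.18, "z": 0.24, "ax": -0.32, "ay": -0.6, "az": 4.55, "hand": 10}
    - {"x": 0.8, "y": -0.18, "z": 0.24, "ax": -0.32, "ay": -0.6, "az": 4.55, "hand": 10}
    - {"x": 0.8, "y": -0.18, "z": 0.24, "ax": -0.32, "ay": -0.6, "az": 4.55, "hand": 10}
    - {"x": 0.8, "y": -0.18, "z": 0.24, "ax": -0.32, "ay": -0.6, "az": 4.55, "hand": 10}

```text
clock: 6.75
eef_pos: [519.6, -319.5, 219.1]
tcp_rot: [2.617, 0.504, 2.684]
contact_force: [0.6, 0.6, -0.6]
opening: 0.209
grasp_force: 88.7
```

```bash
cat > st.py <<'E'
from seam import *
from rig import monitor
import sys
s=monitor.sense();p,R=pose(s); b=p+R@[0,0,D]; y=float(sys.argv[1]); bk=float(sys.argv[2])
print("t",s["clock"],"q",s["qpos"].round(2),"ball in seam",(Rs.T@(b-O)).round(1),"F seam",(Rs.T@s["contact_force"]).round(1),"\n",rel(p,R,tcp(y,bk),Rp))
E
python3 st.py -65 20
```

```text
t 6.75 q [-0.92  0.3   1.95  0.91  0.93 -2.75] ball in seam [-80.8 -65.3  96.1] F seam [ 0.8  0.3 -0.7] 
 (array([0.008, 0.002, 1.998]), array([0.006, 0.003, 0.02 ]))
```

>>> drive_tool:
  plan:
    - {"x": 0, "y": 0, "z": 0.3, "ax": 0, "ay": 0, "az": 0, "hand": 10}
    - {"x": 0, "y": 0, "z": 0.7, "ax": 0, "ay": 0, "az": 0, "hand": 10}
    - {"x": 0, "y": 0, "z": 1.1, "ax": 0, "ay": 0, "az": 0, "hand": 10}
    - {"x": 0, "y": 0, "z": 1.45, "ax": 0, "ay": 0, "az": 0, "hand": 10}
    - {"x": 0, "y": 0, "z": 1.7, "ax": 0, "ay": 0, "az": 0, "hand": 10}
    - {"x": 0, "y": 0, "z": 1.8, "ax": 0, "ay": 0, "az": 0, "hand": 10}
    - {"x": 0, "y": 0, "z": 1.8, "ax": 0, "ay": 0, "az": 0, "hand": 10}
    - {"x": 0, "y": 0, "z": 1.8, "ax": 0, "ay": 0, "az": 0, "hand": 10}

```text
clock: 7.55
eef_pos: [573.0, -295.7, 150.6]
tcp_rot: [2.616, 0.503, 2.682]
contact_force: [0.7, 0.3, -2.0]
opening: 0.215
grasp_force: 88.7
```

```bash
python3 st.py -65 0; python3 - <<'E'
from seam import *
from rig import imaging
c=imaging.camera_info("wrist");im=imaging.grab_frame("wrist");np.save("pics/w4.npy",im);np.savez("pics/w4_cam.npz",**c)
for v in ([-4,-65,4],[0,-60,0],[0,60,0]): print(proj(c,O+Rs@v,True).round(1))
b=np.clip(im[60:330,120:440,::-1].astype(float)*1.8,0,255).astype(np.uint8)
cv2.imwrite("pics/w4.png",cv2.resize(b,None,fx=2.2,fy=2.2,interpolation=cv2.INTER_CUBIC))
E
```

```text
t 7.55 q [-0.81  0.43  1.95  1.04  0.79 -2.84] ball in seam [-23.2 -65.2  26.8] F seam [ 0.8 -0.1 -2. ] 
 (array([0.001, 0.005, 0.596]), array([ 0.008,  0.001, -0.001]))
[276.6 193.1]
[281.6 189.4]
[395.1 126.6]
```

View pics/w4.png

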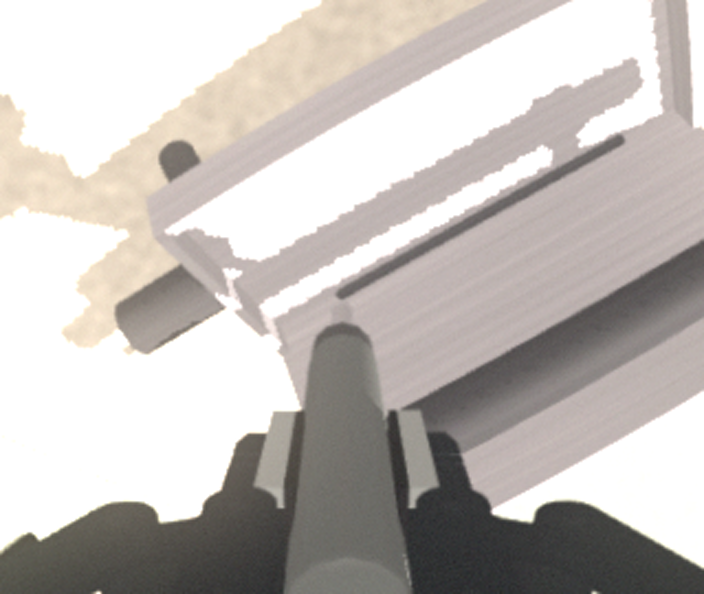

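The bead runs from (275.5,193.6) to (402,123.6), its midpoint matches the prediction, and the ball points at its low end. Now I'll go in slowly.

>>> drive_tool:
  plan:
    - {"x": 0, "y": 0, "z": 0.06, "ax": 0, "ay": 0, "az": 0, "hand": 10}
    - {"x": 0, "y": 0, "z": 0.13, "ax": 0, "ay": 0, "az": 0, "hand": 10}
    - {"x": 0, "y": 0, "z": 0.2, "ax": 0, "ay": 0, "az": 0, "hand": 10}
    - {"x": 0, "y": 0, "z": 0.27, "ax": 0, "ay": 0, "az": 0, "hand": 10}
    - {"x": 0, "y": 0, "z": 0.34, "ax": 0, "ay": 0, "az": 0, "hand": 10}
    - {"x": 0, "y": 0, "z": 0.4, "ax": 0, "ay": 0, "az": 0, "hand": 10}
    - {"x": 0, "y": 0, "z": 0.4, "ax": 0, "ay": 0, "az": 0, "hand": 10}

```text
clock: 8.3
eef_pos: [584.9, -289.9, 134.6]
tcp_rot: [2.616, 0.502, 2.682]
contact_force: [0.3, 0.3, -1.5]
opening: 0.21
grasp_force: 88.7
```

```bash
python3 st.py -65 0
```

```text
t 8.3 q [-0.79  0.46  1.95  1.07  0.77 -2.86] ball in seam [-10.3 -64.6  10.6] F seam [ 0.4  0.  -1.5] 
 (array([-0.011,  0.002,  0.182]), array([ 0.013, -0.008, -0.005]))
```

>>> drive_tool:
  plan:
    - {"x": 0, "y": 0, "z": 0.03, "ax": 0, "ay": 0, "az": 0, "hand": 10}
    - {"x": 0, "y": 0, "z": 0.06, "ax": 0, "ay": 0, "az": 0, "hand": 10}
    - {"x": 0, "y": 0, "z": 0.09, "ax": 0, "ay": 0, "az": 0, "hand": 10}
    - {"x": 0, "y": 0, "z": 0.09, "ax": 0, "ay": 0, "az": 0, "hand": 10}

```text
clock: 8.7
eef_pos: [587.5, -288.9, 131.5]
tcp_rot: [2.616, 0.502, 2.681]
contact_force: [0.7, -0.0, -2.7]
opening: 0.209
grasp_force: 88.7
```

```bash
python3 st.py -65 0
```

```text
t 8.7 q [-0.78  0.47  1.95  1.08  0.76 -2.86] ball in seam [ -7.5 -64.9   7.5] F seam [ 0.7 -0.6 -2.7] 
 (array([-0.007,  0.004,  0.098]), array([ 0.01 , -0.004, -0.005]))
```

>>> drive_tool:
  plan:
    - {"x": 0, "y": 0, "z": 0.02, "ax": 0, "ay": 0, "az": 0, "hand": 10}
    - {"x": 0, "y": 0, "z": 0.04, "ax": 0, "ay": 0, "az": 0, "hand": 10}
    - {"x": 0, "y": 0, "z": 0.04, "ax": 0, "ay": 0, "az": 0, "hand": 10}

```text
clock: 9.0
eef_pos: [588.7, -288.5, 130.0]
tcp_rot: [2.616, 0.502, 2.682]
contact_force: [-0.0, 0.3, -1.1]
opening: 0.211
grasp_force: 88.7
```

```bash
python3 st.py -65 0
```

```text
t 9.0 q [-0.78  0.47  1.95  1.08  0.76 -2.87] ball in seam [ -6.2 -64.9   6. ] F seam [ 0.1  0.2 -1.2] 
 (array([-0.007,  0.004,  0.059]), array([ 0.01 , -0.004, -0.004]))
```

>>> drive_tool:
  plan:
    - {"x": 0, "y": 0, "z": 0.02, "ax": 0, "ay": 0, "az": 0, "hand": 10}
    - {"x": 0, "y": 0, "z": 0.04, "ax": 0, "ay": 0, "az": 0, "hand": 10}
    - {"x": 0, "y": 0, "z": 0.04, "ax": 0, "ay": 0, "az": 0, "hand": 10}

```text
clock: 9.3
eef_pos: [590.0, -288.4, 129.4]
tcp_rot: [2.616, 0.503, 2.681]
contact_force: [-6.7, -1.2, 5.1]
opening: 0.215
grasp_force: 90.1
```

```bash
python3 st.py -65 0
```

```text
t 9.3 q [-0.78  0.47  1.95  1.09  0.76 -2.87] ball in seam [ -4.8 -65.4   5.5] F seam [-6.8  1.2  4.9] 
 (array([0.007, 0.005, 0.034]), array([0.008, 0.008, 0.   ]))
```

Both faces are in contact, wall at -6.8 N and floor about 6 N. Now I'll draw along +y, which is tool direction (0.5, 0.866).

>>> drive_tool:
  plan:
    - {"x": 0, "y": 0, "z": 0, "ax": 0, "ay": 0, "az": 0, "hand": 10}
    - {"x": 0, "y": 0, "z": 0, "ax": 0, "ay": 0, "az": 0, "hand": 10}
    - {"x": 0.02, "y": 0.035, "z": 0, "ax": 0, "ay": 0, "az": 0, "hand": 10}
    - {"x": 0.04, "y": 0.07, "z": 0, "ax": 0, "ay": 0, "az": 0, "hand": 10}
    - {"x": 0.06, "y": 0.105, "z": 0, "ax": 0, "ay": 0, "az": 0, "hand": 10}
    - {"x": 0.08, "y": 0.14, "z": 0, "ax": 0, "ay": 0, "az": 0, "hand": 10}
    - {"x": 0.1, "y": 0.173, "z": 0, "ax": 0, "ay": 0, "az": 0, "hand": 10}

```text
clock: 10.0
eef_pos: [587.8, -280.7, 130.6]
tcp_rot: [2.619, 0.505, 2.68]
contact_force: [-3.1, -6.6, 0.8]
opening: 0.214
grasp_force: 89.9
```

```bash
python3 st.py -55 0
```

```text
t 10.0 q [-0.77  0.46  1.97  1.1   0.74 -2.87] ball in seam [ -5.  -57.8   5.5] F seam [-4.6 -5.4  1.6] 
 (array([0.025, 0.039, 0.037]), array([-0.029,  0.024, -0.001]))
```

>>> drive_tool:
  plan:
    - {"x": 0.025, "y": 0.043, "z": 0.01, "ax": 0, "ay": 0, "az": 0, "hand": 10}
    - {"x": 0.05, "y": 0.087, "z": 0.015, "ax": 0, "ay": 0, "az": 0, "hand": 10}
    - {"x": 0.075, "y": 0.13, "z": 0.015, "ax": 0, "ay": 0, "az": 0, "hand": 10}
    - {"x": 0.1, "y": 0.173, "z": 0.015, "ax": 0, "ay": 0, "az": 0, "hand": 10}
    - {"x": 0.125, "y": 0.217, "z": 0.015, "ax": 0, "ay": 0, "az": 0, "hand": 10}
    - {"x": 0.15, "y": 0.26, "z": 0.015, "ax": 0, "ay": 0, "az": 0, "hand": 10}

```text
clock: 10.6
eef_pos: [584.8, -267.9, 132.3]
tcp_rot: [2.622, 0.506, 2.679]
contact_force: [-5.5, -11.0, 3.1]
opening: 0.212
grasp_force: 91.8
```

```bash
python3 st.py -40 0
```

```text
t 10.6 q [-0.76  0.44  1.99  1.11  0.73 -2.88] ball in seam [ -4.8 -44.9   5.4] F seam [-8.1 -8.8  4.4] 
 (array([0.044, 0.068, 0.032]), array([-0.059,  0.042, -0.001]))
```

>>> drive_tool:
  plan:
    - {"x": 0.025, "y": 0.043, "z": -0.005, "ax": 0, "ay": 0, "az": 0, "hand": 10}
    - {"x": 0.05, "y": 0.087, "z": -0.005, "ax": 0, "ay": 0, "az": 0, "hand": 10}
    - {"x": 0.075, "y": 0.13, "z": -0.005, "ax": 0, "ay": 0, "az": 0, "hand": 10}
    - {"x": 0.1, "y": 0.173, "z": -0.005, "ax": 0, "ay": 0, "az": 0, "hand": 10}
    - {"x": 0.125, "y": 0.217, "z": -0.005, "ax": 0, "ay": 0, "az": 0, "hand": 10}
    - {"x": 0.15, "y": 0.26, "z": -0.005, "ax": 0, "ay": 0, "az": 0, "hand": 10}

```text
clock: 11.2
eef_pos: [580.9, -253.0, 134.6]
tcp_rot: [2.621, 0.506, 2.679]
contact_force: [-5.1, -9.3, 3.0]
opening: 0.215
grasp_force: 91.7
```

```bash
python3 st.py -25 0; python3 - <<'E'
from seam import *
from rig import imaging,monitor
p,R=pose(monitor.sense());c=imaging.camera_info("wrist");im=imaging.grab_frame("wrist");np.save("pics/w5.npy",im);np.savez("pics/w5_cam.npz",**c)
for q in [p+R@[0,0,D]]+[O+Rs@v for v in ([-4,-35,4],[-4,-25,4],[0,-67,0],[0,67,0])]: print(proj(c,q,True).round(1))
b=np.clip(im[110:290,190:430,::-1].astype(float)*1.8,0,255).astype(np.uint8)
cv2.imwrite("pics/w5.png",cv2.resize(b,None,fx=3.2,fy=3.2,interpolation=cv2.INTER_CUBIC))
E
```

```text
t 11.2 q [-0.74  0.43  2.02  1.13  0.72 -2.88] ball in seam [ -4.8 -29.2   5.5] F seam [-7.3 -7.2  4. ] 
 (array([0.039, 0.058, 0.033]), array([-0.05 ,  0.037, -0.001]))
[276.4 202. ]
[270.  204.6]
[280.7 198.7]
[238.  221.3]
[378.1 143.7]
```

View pics/w5.png

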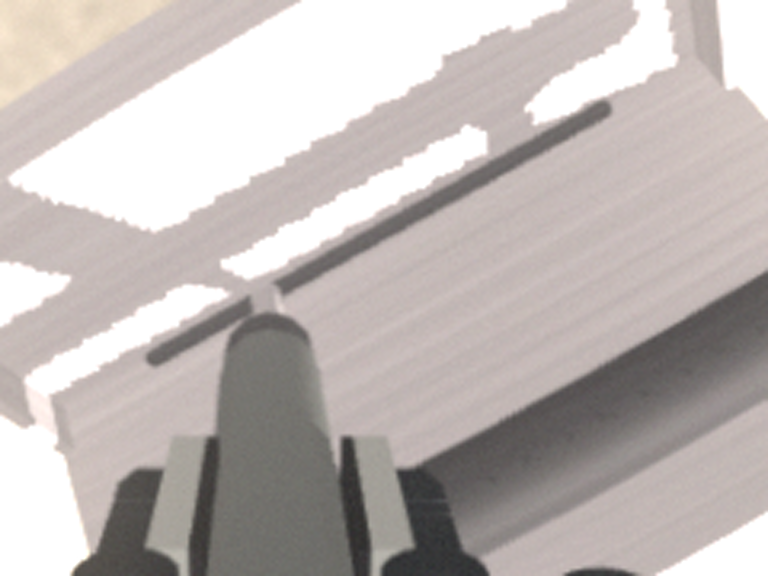

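The ball is in the corner on the bead at (273,200), roughly y = -33. I'll continue.

>>> drive_tool:
  plan:
    - {"x": 0.025, "y": 0.043, "z": -0.005, "ax": 0, "ay": 0, "az": 0, "hand": 10}
    - {"x": 0.05, "y": 0.087, "z": -0.005, "ax": 0, "ay": 0, "az": 0, "hand": 10}
    - {"x": 0.075, "y": 0.13, "z": -0.005, "ax": 0, "ay": 0, "az": 0, "hand": 10}
    - {"x": 0.1, "y": 0.173, "z": -0.005, "ax": 0, "ay": 0, "az": 0, "hand": 10}
    - {"x": 0.125, "y": 0.217, "z": -0.005, "ax": 0, "ay": 0, "az": 0, "hand": 10}
    - {"x": 0.15, "y": 0.26, "z": -0.005, "ax": 0, "ay": 0, "az": 0, "hand": 10}
    - {"x": 0.175, "y": 0.303, "z": -0.005, "ax": 0, "ay": 0, "az": 0, "hand": 10}
    - {"x": 0.2, "y": 0.346, "z": -0.005, "ax": 0, "ay": 0, "az": 0, "hand": 10}

```text
clock: 12.05
eef_pos: [575.8, -233.3, 137.4]
tcp_rot: [2.62, 0.505, 2.68]
contact_force: [-4.2, -8.3, 3.3]
opening: 0.211
grasp_force: 91.1
```

```bash
python3 st.py -5 0
```

```text
t 12.05 q [-0.72  0.4   2.05  1.15  0.7  -2.89] ball in seam [-4.9 -8.5  5.5] F seam [-6.1 -6.5  4.2] 
 (array([0.033, 0.049, 0.034]), array([-0.04 ,  0.031, -0.002]))
```

>>> drive_tool:
  plan:
    - {"x": 0.025, "y": 0.043, "z": 0, "ax": 0, "ay": 0, "az": 0, "hand": 10}
    - {"x": 0.05, "y": 0.087, "z": 0, "ax": 0, "ay": 0, "az": 0, "hand": 10}
    - {"x": 0.075, "y": 0.13, "z": 0, "ax": 0, "ay": 0, "az": 0, "hand": 10}
    - {"x": 0.1, "y": 0.173, "z": 0, "ax": 0, "ay": 0, "az": 0, "hand": 10}
    - {"x": 0.125, "y": 0.217, "z": 0, "ax": 0, "ay": 0, "az": 0, "hand": 10}
    - {"x": 0.15, "y": 0.26, "z": 0, "ax": 0, "ay": 0, "az": 0, "hand": 10}
    - {"x": 0.175, "y": 0.303, "z": 0, "ax": 0, "ay": 0, "az": 0, "hand": 10}
    - {"x": 0.2, "y": 0.346, "z": 0, "ax": 0, "ay": 0, "az": 0, "hand": 10}

```text
clock: 12.85
eef_pos: [570.9, -214.2, 140.2]
tcp_rot: [2.621, 0.505, 2.68]
contact_force: [-4.4, -8.3, 2.4]
opening: 0.216
grasp_force: 91.1
```

```bash
python3 st.py 15 0
```

```text
t 12.85 q [-0.69  0.38  2.08  1.17  0.68 -2.89] ball in seam [-4.9 11.4  5.5] F seam [-6.3 -6.5  3.3] 
 (array([0.034, 0.05 , 0.034]), array([-0.042,  0.032, -0.002]))
```

>>> drive_tool:
  plan:
    - {"x": 0.025, "y": 0.043, "z": 0.005, "ax": 0, "ay": 0, "az": 0, "hand": 10}
    - {"x": 0.05, "y": 0.087, "z": 0.005, "ax": 0, "ay": 0, "az": 0, "hand": 10}
    - {"x": 0.075, "y": 0.13, "z": 0.005, "ax": 0, "ay": 0, "az": 0, "hand": 10}
    - {"x": 0.1, "y": 0.173, "z": 0.005, "ax": 0, "ay": 0, "az": 0, "hand": 10}
    - {"x": 0.125, "y": 0.217, "z": 0.005, "ax": 0, "ay": 0, "az": 0, "hand": 10}
    - {"x": 0.15, "y": 0.26, "z": 0.005, "ax": 0, "ay": 0, "az": 0, "hand": 10}
    - {"x": 0.175, "y": 0.303, "z": 0.005, "ax": 0, "ay": 0, "az": 0, "hand": 10}
    - {"x": 0.2, "y": 0.346, "z": 0.005, "ax": 0, "ay": 0, "az": 0, "hand": 10}

```text
clock: 13.65
eef_pos: [566.2, -195.6, 142.8]
tcp_rot: [2.622, 0.506, 2.679]
contact_force: [-4.5, -10.8, 2.6]
opening: 0.206
grasp_force: 91.6
```

```bash
python3 st.py 35 0
```

```text
t 13.65 q [-0.67  0.36  2.12  1.19  0.66 -2.89] ball in seam [-4.8 30.6  5.4] F seam [-7.  -8.8  3.9] 
 (array([0.041, 0.061, 0.032]), array([-0.054,  0.039, -0.003]))
```

>>> drive_tool:
  plan:
    - {"x": 0.025, "y": 0.043, "z": 0, "ax": 0, "ay": 0, "az": 0, "hand": 10}
    - {"x": 0.05, "y": 0.087, "z": 0, "ax": 0, "ay": 0, "az": 0, "hand": 10}
    - {"x": 0.075, "y": 0.13, "z": 0, "ax": 0, "ay": 0, "az": 0, "hand": 10}
    - {"x": 0.1, "y": 0.173, "z": 0, "ax": 0, "ay": 0, "az": 0, "hand": 10}
    - {"x": 0.125, "y": 0.217, "z": 0, "ax": 0, "ay": 0, "az": 0, "hand": 10}
    - {"x": 0.15, "y": 0.26, "z": 0, "ax": 0, "ay": 0, "az": 0, "hand": 10}
    - {"x": 0.175, "y": 0.303, "z": 0, "ax": 0, "ay": 0, "az": 0, "hand": 10}
    - {"x": 0.2, "y": 0.346, "z": 0, "ax": 0, "ay": 0, "az": 0, "hand": 10}

```text
clock: 14.45
eef_pos: [561.3, -176.5, 145.6]
tcp_rot: [2.622, 0.506, 2.679]
contact_force: [-7.4, -11.3, 3.2]
opening: 0.211
grasp_force: 91.8
```

```bash
python3 st.py 55 0
```

```text
t 14.45 q [-0.64  0.33  2.15  1.21  0.65 -2.89] ball in seam [-4.8 50.5  5.4] F seam [-10.   -8.6   4.4] 
 (array([0.042, 0.063, 0.032]), array([-0.056,  0.039, -0.004]))
```

>>> drive_tool:
  plan:
    - {"x": 0.025, "y": 0.043, "z": -0.005, "ax": 0, "ay": 0, "az": 0, "hand": 10}
    - {"x": 0.05, "y": 0.087, "z": -0.005, "ax": 0, "ay": 0, "az": 0, "hand": 10}
    - {"x": 0.075, "y": 0.13, "z": -0.005, "ax": 0, "ay": 0, "az": 0, "hand": 10}
    - {"x": 0.1, "y": 0.173, "z": -0.005, "ax": 0, "ay": 0, "az": 0, "hand": 10}
    - {"x": 0.125, "y": 0.217, "z": -0.005, "ax": 0, "ay": 0, "az": 0, "hand": 10}
    - {"x": 0.15, "y": 0.26, "z": -0.005, "ax": 0, "ay": 0, "az": 0, "hand": 10}
    - {"x": 0.175, "y": 0.303, "z": -0.005, "ax": 0, "ay": 0, "az": 0, "hand": 10}
    - {"x": 0.2, "y": 0.346, "z": -0.005, "ax": 0, "ay": 0, "az": 0, "hand": 10}

```text
clock: 15.25
eef_pos: [556.1, -156.8, 148.5]
tcp_rot: [2.621, 0.505, 2.679]
contact_force: [-5.1, -9.9, 3.6]
opening: 0.214
grasp_force: 91.6
```

```bash
python3 st.py 75 0; python3 - <<'E'
from seam import *
from rig import imaging,monitor
p,R=pose(monitor.sense());c=imaging.camera_info("wrist");im=imaging.grab_frame("wrist");np.save("pics/w6.npy",im);np.savez("pics/w6_cam.npz",**c)
for q in [p+R@[0,0,D]]+[O+Rs@v for v in ([-4,60,4],[-4,70,4],[0,-67,0],[0,67,0])]: print(proj(c,q,True).round(1))
b=np.clip(im[150:330,90:330,::-1].astype(float)*1.8,0,255).astype(np.uint8)
cv2.imwrite("pics/w6.png",cv2.resize(b,None,fx=3.2,fy=3.2,interpolation=cv2.INTER_CUBIC))
E
```

```text
t 15.25 q [-0.61  0.31  2.18  1.23  0.63 -2.89] ball in seam [-4.9 71.2  5.5] F seam [-7.4 -7.8  4.7] 
 (array([0.035, 0.052, 0.033]), array([-0.045,  0.033, -0.004]))
[276.4 202. ]
[264.3 207.8]
[274.9 201.9]
[150.6 270.3]
[272.1 202.3]
```

View pics/w6.png

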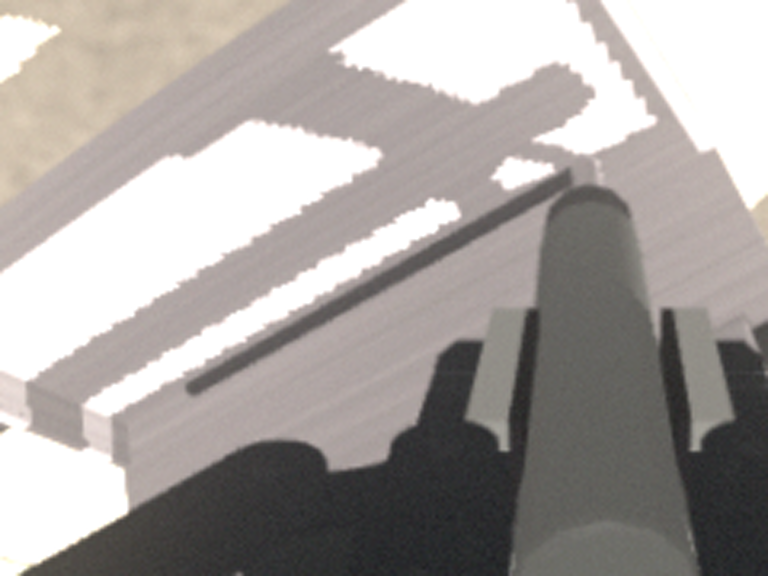

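The ball has passed the bead's high end at (273,202), y ≈ 68. I'll hold briefly, then retract along the probe axis.

>>> drive_tool:
  plan:
    - {"x": 0, "y": 0, "z": 0, "ax": 0, "ay": 0, "az": 0, "hand": 10}
    - {"x": 0, "y": 0, "z": 0, "ax": 0, "ay": 0, "az": 0, "hand": 10}
    - {"x": 0, "y": 0, "z": -0.1, "ax": 0, "ay": 0, "az": 0, "hand": 10}
    - {"x": 0, "y": 0, "z": -0.5, "ax": 0, "ay": 0, "az": 0, "hand": 10}
    - {"x": 0, "y": 0, "z": -1.2, "ax": 0, "ay": 0, "az": 0, "hand": 10}
    - {"x": 0, "y": 0, "z": -2.0, "ax": 0, "ay": 0, "az": 0, "hand": 10}
    - {"x": 0, "y": 0, "z": -3.0, "ax": 0, "ay": 0, "az": 0, "hand": 10}
    - {"x": 0, "y": 0, "z": -4.0, "ax": 0, "ay": 0, "az": 0, "hand": 10}

```text
clock: 16.1
eef_pos: [434.4, -206.2, 300.6]
tcp_rot: [2.617, 0.5, 2.683]
contact_force: [0.3, -0.5, 0.2]
opening: 0.212
grasp_force: 88.7
```

```bash
cat > hm.py <<'E'
from stand import *
from rig import monitor
import sys
z=np.load("home.npz"); s=monitor.sense();p,R=pose(s); H=z["R"]; up,bk,lf=map(float,sys.argv[1:4])
print(s["clock"],s["qpos"].round(2),"F",s["contact_force"].round(1),p.round(1),"d",(p-z["p"]).round(1)); print(rel(p,R,z["p"]+[0,0,up]-H[:,2]*bk-H[:,0]*lf,H))
E
python3 hm.py 110 135 0
```

```text
16.1 [-0.91 -0.04  2.14  0.83  1.03 -2.61] F [ 0.3 -0.5  0.2] [ 434.4 -206.2  300.6] d [-185.6 -406.4  185.3]
(array([1.161, 7.929, 2.935]), array([ 2.965, -0.198, -3.355]))
```

>>> drive_tool:
  plan:
    - {"x": 0.15, "y": 1.0, "z": 0.37, "ax": 0, "ay": 0, "az": 0, "hand": 10}
    - {"x": 0.29, "y": 1.98, "z": 0.73, "ax": 0.3, "ay": 0, "az": -0.2, "hand": 10}
    - {"x": 0.44, "y": 3.0, "z": 1.1, "ax": 0.7, "ay": 0, "az": -0.6, "hand": 10}
    - {"x": 0.58, "y": 3.96, "z": 1.47, "ax": 1.2, "ay": -0.1, "az": -1.2, "hand": 10}
    - {"x": 0.73, "y": 5.0, "z": 1.83, "ax": 1.8, "ay": -0.1, "az": -1.8, "hand": 10}
    - {"x": 0.87, "y": 5.95, "z": 2.2, "ax": 2.4, "ay": -0.2, "az": -2.5, "hand": 10}
    - {"x": 1.02, "y": 6.95, "z": 2.57, "ax": 2.96, "ay": -0.2, "az": -3.36, "hand": 10}
    - {"x": 1.16, "y": 7.93, "z": 2.93, "ax": 2.96, "ay": -0.2, "az": -3.36, "hand": 10}

```text
clock: 16.9
eef_pos: [498.2, 54.0, 311.1]
tcp_rot: [3.099, 0.589, 3.034]
contact_force: [0.6, -0.6, -3.6]
opening: 0.214
grasp_force: 88.8
```

>>> drive_tool:
  plan:
    - {"x": 0, "y": 0, "z": 0, "ax": 0, "ay": 0, "az": 0, "hand": 10}
    - {"x": 0, "y": 0, "z": 0, "ax": 0, "ay": 0, "az": 0, "hand": 10}

```text
clock: 17.1
eef_pos: [497.7, 54.5, 310.1]
tcp_rot: [3.096, 0.585, 3.036]
contact_force: [0.6, 0.4, -2.0]
opening: 0.208
grasp_force: 88.7
```

```bash
python3 hm.py 100 0 0
```

```text
17.1 [ 0.18 -0.2   2.19 -0.21  0.58 -1.15] F [ 0.6  0.4 -2. ] [497.7  54.5 310.1] d [-122.3 -145.6  194.8]
(array([-0.723,  3.027,  2.894]), array([ 0.205, -0.255, -0.314]))
```

>>> drive_tool:
  plan:
    - {"x": -0.18, "y": 0.75, "z": 0.72, "ax": 0.05, "ay": -0.06, "az": -0.08, "hand": 10}
    - {"x": -0.36, "y": 1.5, "z": 1.44, "ax": 0.1, "ay": -0.13, "az": -0.16, "hand": 10}
    - {"x": -0.54, "y": 2.3, "z": 2.1, "ax": 0.15, "ay": -0.2, "az": -0.25, "hand": 10}
    - {"x": -0.72, "y": 3.03, "z": 2.6, "ax": 0.2, "ay": -0.25, "az": -0.31, "hand": 10}
    - {"x": -0.72, "y": 3.03, "z": 2.89, "ax": 0.2, "ay": -0.25, "az": -0.31, "hand": 10}
    - {"x": -0.72, "y": 3.03, "z": 2.89, "ax": 0.2, "ay": -0.25, "az": -0.31, "hand": 10}
    - {"x": -0.72, "y": 3.03, "z": 2.89, "ax": 0.2, "ay": -0.25, "az": -0.31, "hand": 10}
    - {"x": -0.72, "y": 3.03, "z": 2.89, "ax": 0.2, "ay": -0.25, "az": -0.31, "hand": 10}

```text
clock: 17.9
eef_pos: [621.2, 196.4, 216.8]
tcp_rot: [3.139, 0.614, 3.068]
contact_force: [-0.0, 0.2, -1.4]
opening: 0.213
grasp_force: 88.7
```

```bash
python3 hm.py 30 0 0; python3 - <<'E'
from stand import *
from rig import imaging,monitor
p,R=pose(monitor.sense());c=imaging.camera_info("wrist");im=imaging.grab_frame("wrist");np.save("pics/w7.npy",im);np.savez("pics/w7_cam.npz",**c)
for k in (109.5,90,65,51): print(proj(c,p+R@[0,0,k],True).round(1))
b=np.clip(im[120:345,160:400,::-1].astype(float)*2.2,0,255).astype(np.uint8)
cv2.imwrite("pics/w7.png",cv2.resize(b,None,fx=2.6,fy=2.6,interpolation=cv2.INTER_CUBIC))
E
```

```text
17.9 [ 0.46  0.22  2.02 -0.71  0.46 -0.46] F [-0.   0.2 -1.4] [621.2 196.4 216.8] d [  1.2  -3.7 101.6]
(array([0.848, 0.069, 1.153]), array([-0.029,  0.013, -0.055]))
[276.8 201.9]
[276.8 208.8]
[276.8 219.5]
[276.7 226.5]
```

View pics/w7.png

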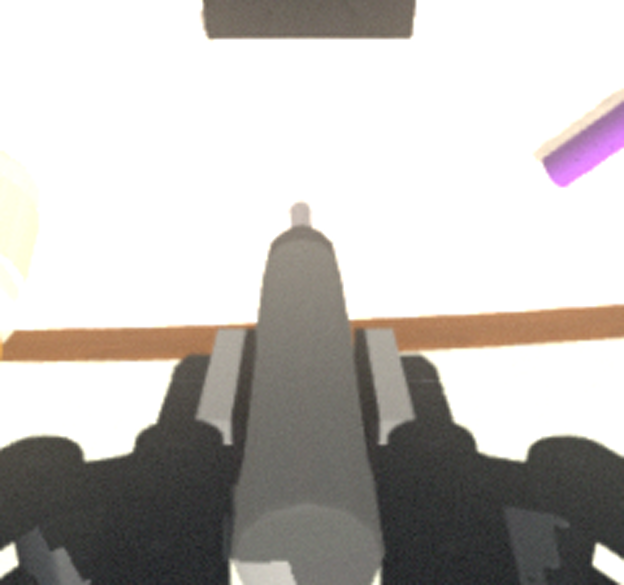

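The probe still sits well in the grip, with the ball at (275,200), only about 1.7 mm off. I'll lower it.

>>> drive_tool:
  plan:
    - {"x": 0.2, "y": 0.07, "z": 0.28, "ax": -0.03, "ay": 0.01, "az": -0.05, "hand": 10}
    - {"x": 0.42, "y": 0.07, "z": 0.58, "ax": -0.03, "ay": 0.01, "az": -0.05, "hand": 10}
    - {"x": 0.64, "y": 0.07, "z": 0.87, "ax": -0.03, "ay": 0.01, "az": -0.05, "hand": 10}
    - {"x": 0.85, "y": 0.07, "z": 1.15, "ax": -0.03, "ay": 0.01, "az": -0.05, "hand": 10}
    - {"x": 0.85, "y": 0.07, "z": 1.15, "ax": -0.03, "ay": 0.01, "az": -0.05, "hand": 10}
    - {"x": 0.85, "y": 0.07, "z": 1.15, "ax": -0.03, "ay": 0.01, "az": -0.05, "hand": 10}

```text
clock: 18.55
eef_pos: [620.2, 201.8, 145.7]
tcp_rot: [3.139, 0.614, 3.076]
contact_force: [-0.0, -0.1, -0.6]
opening: 0.212
grasp_force: 88.8
```

```bash
python3 hm.py 4 0 0
```

```text
18.55 [ 0.46  0.33  2.07 -1.01  0.35 -0.14] F [-0.  -0.1 -0.6] [620.2 201.8 145.7] d [ 0.2  1.6 30.4]
(array([ 0.306, -0.034,  0.43 ]), array([0.014, 0.009, 0.013]))
```

>>> drive_tool:
  plan:
    - {"x": 0.08, "y": -0.01, "z": 0.11, "ax": 0, "ay": 0, "az": 0, "hand": 10}
    - {"x": 0.16, "y": -0.02, "z": 0.22, "ax": 0, "ay": 0, "az": 0, "hand": 10}
    - {"x": 0.23, "y": -0.02, "z": 0.33, "ax": 0, "ay": 0, "az": 0, "hand": 10}
    - {"x": 0.29, "y": -0.02, "z": 0.42, "ax": 0, "ay": 0, "az": 0, "hand": 10}
    - {"x": 0.3, "y": -0.02, "z": 0.43, "ax": 0, "ay": 0, "az": 0, "hand": 10}
    - {"x": 0.3, "y": -0.02, "z": 0.43, "ax": 0, "ay": 0, "az": 0, "hand": 10}

```text
clock: 19.15
eef_pos: [620.7, 201.3, 119.8]
tcp_rot: [3.138, 0.615, 3.076]
contact_force: [0.2, -0.3, -1.0]
opening: 0.211
grasp_force: 88.8
```

```bash
python3 hm.py 0 0 0
```

```text
19.15 [ 0.46  0.38  2.09 -1.17  0.32  0.03] F [ 0.2 -0.3 -1. ] [620.7 201.3 119.8] d [0.7 1.2 4.5]
(array([ 0.062, -0.025,  0.066]), array([0.019, 0.018, 0.012]))
```

>>> drive_tool:
  plan:
    - {"x": 0.02, "y": -0.01, "z": 0.02, "ax": 0, "ay": 0, "az": 0, "hand": 10}
    - {"x": 0.04, "y": -0.01, "z": 0.04, "ax": 0, "ay": 0, "az": 0, "hand": 10}
    - {"x": 0.05, "y": -0.01, "z": 0.055, "ax": 0, "ay": 0, "az": 0, "hand": 10}
    - {"x": 0.05, "y": -0.01, "z": 0.055, "ax": 0, "ay": 0, "az": 0, "hand": 10}

```text
clock: 19.55
eef_pos: [620.2, 200.6, 115.6]
tcp_rot: [3.14, 0.615, 3.077]
contact_force: [0.3, -2.7, 5.3]
opening: 0.212
grasp_force: 89.2
```

```bash
python3 hm.py 0 0 0
```

```text
19.55 [ 0.46  0.39  2.09 -1.2   0.32  0.06] F [ 0.3 -2.7  5.3] [620.2 200.6 115.6] d [0.2 0.5 0.3]
(array([ 0.007, -0.01 ,  0.002]), array([0.011, 0.017, 0.016]))
```

It's seated: the pose is within 0.6 mm of home and the contact is light. Time to release.

>>> drive_tool:
  plan:
    - {"x": 0, "y": 0, "z": 0, "ax": 0, "ay": 0, "az": 0, "hand": 24}
    - {"x": 0, "y": 0, "z": 0, "ax": 0, "ay": 0, "az": 0, "hand": 35}
    - {"x": 0, "y": 0, "z": 0, "ax": 0, "ay": 0, "az": 0, "hand": 50}
    - {"x": 0, "y": 0, "z": 0, "ax": 0, "ay": 0, "az": 0, "hand": 70}
    - {"x": 0, "y": 0, "z": 0, "ax": 0, "ay": 0, "az": 0, "hand": 85}
    - {"x": 0, "y": 0, "z": 0, "ax": 0, "ay": 0, "az": 0, "hand": 85}
    - {"x": 0, "y": 0, "z": 0, "ax": 0, "ay": 0, "az": 0, "hand": 85}

```text
clock: 20.25
eef_pos: [619.6, 200.9, 114.8]
tcp_rot: [3.139, 0.613, 3.077]
contact_force: [0.7, 0.3, 0.1]
opening: 0.995
grasp_force: 0.0
```

>>> drive_tool:
  plan:
    - {"x": 0, "y": 0, "z": -0.2, "ax": 0, "ay": 0, "az": 0, "hand": 85}
    - {"x": 0, "y": 0, "z": -0.6, "ax": 0, "ay": 0, "az": 0, "hand": 85}
    - {"x": 0, "y": 0, "z": -1.2, "ax": 0, "ay": 0, "az": 0, "hand": 85}
    - {"x": 0, "y": 0, "z": -2.0, "ax": 0, "ay": 0, "az": 0, "hand": 85}
    - {"x": 0, "y": 0, "z": -2.0, "ax": 0, "ay": 0, "az": 0, "hand": 85}
    - {"x": 0, "y": 0, "z": -2.0, "ax": 0, "ay": 0, "az": 0, "hand": 85}

```text
clock: 20.85
eef_pos: [562.4, 204.8, 197.7]
tcp_rot: [3.138, 0.615, 3.076]
contact_force: [-0.4, 0.3, -0.1]
opening: 0.998
grasp_force: 0.0
```

```bash
python3 hm.py 0 0 0; python3 - <<'E'
from rig import imaging
import numpy as np,cv2
from h import *
ims=[]
im=imaging.grab_frame("wrist")[130:380,150:420,::-1]; ims.append(cv2.resize(im,(400,370)))
s=imaging.grab_frame("scene")[215:315,290:385,::-1]; ims.append(cv2.resize(s,(380,370),interpolation=cv2.INTER_CUBIC))
cv2.imwrite("pics/end.png",np.clip(np.hstack(ims)*1.8,0,255).astype(np.uint8))
E
```

```text
20.85 [ 0.53  0.17  2.14 -0.85  0.44 -0.26] F [-0.4  0.3 -0.1] [562.4 204.8 197.7] d [-57.6   4.6  82.4]
(array([ 0.007, -0.025,  2.013]), array([0.028, 0.022, 0.014]))
```

View pics/end.png

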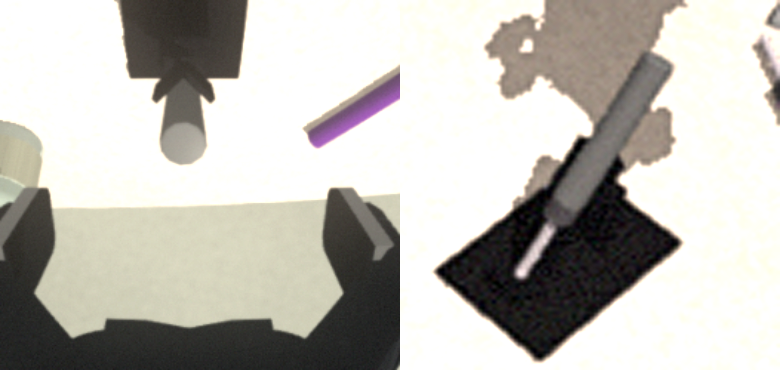

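The probe lies in the V as at the start, with its handle end at (183,143) in the left crop and its ball on the stop at (520,272) in the right crop. The gripper is clear.

```bash
python3 -c "
from rig import r
print(r.sign_off())"
```

```text
the job is handed in; nothing more can be done
None
```

I drew the ball along the whole seam from low end to high end, laid the probe back in its stand with the tip on the foot stop, let go and handed the job in at about 21 s; no verdict was returned, and the wrist force readings between moves stayed under 15 N.

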